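# Wind the slab roller's board back to the loading end

## Task

Get the slab roller ready for the next pupil: wind its board towards the loading end (the end of the bed farther from the robot) until the board's red edge is flush with the end of the bed. Turn the wheel by steadily pushing its arms, one after another, with one finger: do not grip or force the wheel, and do not shove the board itself. Leave the bottle, rolling pin, mug and tool cup where they stand, and finish clear of everything with the wheel at rest.

Things in the scene. Friction and masses are not known exactly. Their poses are not given: they have to be found in the camera images.
- machine: Slab roller, fixed: blue frame, grey bed, steel rollers across it, spoked wheel on the side to the robot's right. Origin on the table straight below the wheel's hub; x along the bed to the loading end (away from the robot within 15 degrees), y left across the bed, z up. Bed: x -260 to 300 mm, y 83 to 471, top at z 105. Loose things stand only to the right of the wheel, 90 mm or more clear of it.
- hub (a point): Centre of the wheel, 165 mm above the table, fixed to the machine. Hub 48 mm across, 36 mm long along y. The wheel stands free in the machine's plane y = 0. A 22 mm shaft along y joins it to the nearer side plate of the frame (machine x -60 to 60 mm, y 70 to 84 mm, 210 mm high).
- wheel (a joint): Wheel angle, rad, about the machine's level y axis. Grows as arms on the robot's side of the hub go down, which takes the board to the loading end, 40 mm per rad; 0 = flush. Stays where left, turns both ways (-3.9 to 0.8); friction 0.45 N m, 4 to 6 N at a grip. Elevation of the arms on the robot's side: 25 degrees + any multiple of 90 - the wheel angle.
- grip_a (a point): Middle of the grip of one of the wheel's four arms (90 degrees apart), 110 mm from the hub. An arm is a 12 mm steel rod with a round black grip 22 mm thick, 74 to 146 mm from the hub. At wheel angle 0 this arm points to the robot's side, 25 degrees above level.
- grip_b (a point): The same on the next arm (90 degrees on: it comes to the place of arm a after the wheel has grown by 90 degrees).
- grip_c (a point): The same on the third arm.
- grip_d (a point): The same on the fourth arm.
- board (a joint): Slide of the board along the bed, m: 0 = red edge flush with the loading end of the bed (machine x 300 mm, marked by an aluminium strip), -0.05 = 50 mm short, positive = sticks out. 0.04 x the wheel angle. The board is plywood with a white face, 400 x 300 mm, 10 mm thick, flat on the bed under the upper roller, with a red band 18 mm wide along its leading edge.
- bottle: Coral-red drinking bottle with black cap, 73 mm across, 242 mm tall, loose, standing on the table; origin under its centre.
- pin: Wooden rolling pin, 54 mm thick, 402 mm long over its handles, loose, lying along its own y; origin under its centre on the table.
- mug: Terracotta mug, 80 mm across, 90 mm tall, loose; origin under its centre.
- toolcup: White cup with wooden modelling tools in it, 76 mm across, 170 mm tall with the tools, loose; origin under its centre.

How it is judged:
At the end, for the whole second after the job is handed in: The board's red edge is within 6 mm of flush with the loading end of the bed, the wheel is at rest (under 0.05 rad/s), and bottle, rolling pin, mug and tool cup are within 15 mm of where they stood (value of joint board between -0.006 and 0.006 m and velocity of joint wheel between -0.05 and 0.05 rad/s and distance of each of bottle, pin, mug, toolcup from where it was at the start of the episode below 0.015 m); the robot touches nothing.
It fails at once if the board itself is pushed (over 2 N from the fingers or the arm) (contact force between any of the fingers, the arm and board above 2 N).
It fails at once if the bottle, rolling pin, mug or tool cup is lifted, carried or pushed away (over 15 mm) (distance of any of bottle, pin, mug, toolcup from where it was at the start of the episode above 0.015 m).
It fails at once if the wheel is gripped hard, struck or forced (over 30 N from the fingers; pushing takes 4 to 8 N) (contact force between the fingers and wheel above 30 N).
It also fails if it takes over 58 s, if anything falls off the work surface, if the arm or the gripper's body presses on something with over 40 N, if the wrist force passes 120 N, or if a joint passes its speed limit or range.

## Robot

A 6-joint arm with a two-finger parallel gripper is mounted at the origin on the work surface. World frame = base frame: x ahead of the robot, y to its left, z up, the work surface at z = 0. Lengths are in m, angles in rad, forces in N, time in s.
With the tool pointing down it reaches from about 0.35 to 0.85 m from the base axis. Payload 8.1 kg.
Tool frame: the origin (TCP) lies at the very end of the fingers, on their centre line; the grasp point (between the pads) lies 19 mm behind it; z points along the fingers, y is the direction in which the jaws open and shut (so a half turn about z gives the same grasp; the last joint's range is limited). The gripper opens to 93 mm and grips with 3 to 60 N. Pads are 15 mm wide; open, the fingers measure 128 mm over their backs; the gripper's body (75 mm by 188 mm) begins 65 mm behind the grasp point.
Start: joints at [-1.202, 0.13, 1.488, -0, 1.523, -0.085], TCP at [0.263, -0.539, 0.219] pointing down, gripper open.
Joint ranges: [-2.96, 2.96], [-0.89, 2.26], [0.02, 2.5], [-1.34, 4.48], [0, 2.73], [-2.66, 2.66]. Speed limits (rad/s): [2.39, 2.39, 2.79, 3.14, 3.14, 3.14].

## Interface

Orientations are given as a rotation vector (axis times angle).
In Python, from station import env, vision gives the robot as it stands. The module is installed in compiled form; this text tells all that it offers.
- The arm moves only by the tool send_rows, never from a script. Its argument "deltas" is a list of rows, each a list of 3 entries, a list of its own where there are three numbers: the shift along the tool's x, y, z scaled (see below), then the turn, a rotation vector about the tool's x, y, z scaled (see below), then the opening, from -1 (shut) to 1 (fully open). In form: [[[dx, dy, dz], [ax, ay, az], gripper], ...]. A call has 1 to 10 rows; each row shifts and turns the pose as measured when the row begins, along the tool's axes as they then stand; what a row does not reach is not made up. The controller multiplies each number of a shift by 0.25 m and each number of a turn by pi rad. A row lasts 1/8 s, in which the tool goes at most 62.5 mm and 10.7 degrees, less where a joint would pass 70% of its speed; a pose out of reach is approached as far as the arm can. A call with a number of a shift or a turn outside -1 to 1 is refused whole. A call with a gripper value outside its range is refused whole. The fingers move at their own pace and stop on an object; the grip force is fixed at half the most. Time passes only in rows, so rows that do not move let the fingers close. It gives the time, the measured TCP pose, the force and the opening at its end, in the units of the state.
- env.sense(): the state, without advancing time (a new reading comes with each control period).
- vision.snapshot(name): name is "side" or "top" or "wrist"; returns the picture (420x560x3 uint8, red, green, blue); there is no depth.
- vision.camera_params(name): a dict with "intrinsics" (3x3 intrinsics, pixels), "D" ([k1, k2, p1, p2, k3] as OpenCV has them; the pictures are not rectified), "extrinsics" (4x4, takes a point from camera to world coordinates); the wrist camera has in their place "T_tool_cam" (4x4, takes a point from camera to tool coordinates, whose origin is the TCP and whose axes are the flange's). Camera axes: x right, y down, z forward; pixel columns grow to the right and rows downward; lengths in m; the calibration is good to about 2 mm. A picture is of the moment at which its call begins: read the wrist's pose just before it. camera_params takes no time and is no camera call.
- env.close_job(): hands the job in, once; it reports no verdict.
Trained networks look in the newest picture that a camera, given by its name, has taken for a name from the list of things; names that differ only in an ending like _2 or _b are one class to them, and where a whole thing is asked for, a point or a joint stands for the part that bears it (a point fixed in the world has none). Each returns a list of dicts, best first, with "p" (0 to 1); they miss things now and then, are a little off and sometimes report something else, mostly with a low value. They report only what shows in the picture. A call takes as long as a camera call.
- vision.cut_out(name, camera): "region" (420x560 bool, what is visible of it) and "point" ([column, row] in pixels, amid what is visible of it).
- vision.spot_point(name, camera): "point" ([column, row] in pixels: a listed point, or the origin of a listed thing).
The state is a dict: "clock": time; "joints": joint angles; "dq": joint speeds; "effort": joint torques, N m; "position": TCP position; "eef_rot": TCP orientation; "ft_force": force on the tool from outside, world axes, zero at the start; "moment": the same for the moment, N m; "width": finger opening in m.
Only numpy, scipy, OpenCV 4.12 (cv2) and the standard library are available. Lean on these libraries where they do the work, as an engineer would, in place of code of your own. Each camera call takes 0.05 s, during which the arm holds its last target.

## Working session

There is one attempt and no reset: what is moved stays moved. The work goes in short steps, Python scripts to look and compute and a tool call to move; the robot and the scene stay as the last step left them, time stands still between calls to the robot, and variables do not carry over. Pictures are saved under pics/ and viewed, and the job is handed in when it is done.

Besides the shell and the picture viewer there is one more tool, called after "Call:" by a JSON object that holds its "api" and its "payload", one argument or row to a line. send_rows: Moves the arm, as the interface text tells. Shifts and turns lie within -1 to 1; 1 stands for 0.25 m of shift or pi rad of turn. Its arguments: {"type":"object","properties":{"deltas":{"type":"array","items":{"type":"array"}}},"required":["deltas"]}

```bash
mkdir -p pics; cat > h.py <<'E'
from station import env, vision
import numpy as np, cv2
def snap(n,f):
    im=vision.snapshot(n); cv2.imwrite('pics/'+f,im[:,:,::-1]); return im
E
python3 - <<'E'
from h import *
np.set_printoptions(precision=3,suppress=True)
s=env.sense(); print(s)
for c in("side","top","wrist"):
    print(c,vision.camera_params(c))
for c in("side","top"):
    snap(c,c+'0.png')
    for n in("hub","grip_a","bottle","pin","mug","toolcup","machine"):
        print(c,n,[(round(d['p'],2),np.round(d['point'],1)) for d in vision.spot_point(n,c)])
E
```

```text
{'clock': 0.0, 'joints': array([-1.202,  0.131,  1.489, -0.   ,  1.523, -0.085]), 'dq': array([-0.002, -0.001,  0.001,  0.   ,  0.001,  0.002]), 'effort': array([ -0.002, -55.984, -49.176,   0.077,   0.036,  -0.   ]), 'position': array([ 0.263, -0.539,  0.218]), 'eef_rot': array([-3.059, -0.706,  0.001]), 'ft_force': array([-0.634,  0.178, -0.454]), 'moment': array([-0.033,  0.004,  0.052]), 'width': 0.09339208119484008}
side {'intrinsics': array([[488.245,   0.   , 268.997],
       [  0.   , 488.245, 199.931],
       [  0.   ,   0.   ,   1.   ]]), 'D': array([-0.175,  0.   ,  0.   ,  0.   ,  0.   ]), 'extrinsics': array([[-0.882, -0.279,  0.38 ,  0.091],
       [-0.471,  0.542, -0.696,  0.811],
       [-0.012, -0.793, -0.609,  0.966],
       [ 0.   ,  0.   ,  0.   ,  1.   ]])}
top {'intrinsics': array([[378.883,   0.   , 274.5  ],
       [  0.   , 378.883, 208.308],
       [  0.   ,   0.   ,   1.   ]]), 'D': array([-0.09,  0.  ,  0.  ,  0.  ,  0.  ]), 'extrinsics': array([[-0.004, -0.987,  0.161,  0.436],
       [-1.   ,  0.005,  0.007, -0.076],
       [-0.008, -0.161, -0.987,  1.08
[... 433 characters left out ...]
_a [(0.92, array([274.5, 192.5])), (0.78, array([301.9, 240.7])), (0.74, array([223.6, 199. ]))]
side bottle [(0.93, array([277.9, 200.8]))]
side pin [(0.81, array([335. , 185.8]))]
side mug [(0.92, array([338.9, 224.1]))]
side toolcup [(0.91, array([309.2, 211.6]))]
side machine [(0.79, array([256.6, 265.5]))]
top hub [(0.87, array([257.8, 214.7]))]
top grip_a [(0.92, array([257.4, 226.8])), (0.82, array([250.5, 167.6])), (0.72, array([256.7, 204.7])), (0.61, array([264. , 255.6]))]
top bottle [(0.55, array([355.6, 193.4]))]
top pin [(0.73, array([415.1, 232.5])), (0.53, array([250.6, 170.4]))]
top mug [(0.85, array([351.3, 265.9]))]
top toolcup [(0.8, array([355.7, 224.9]))]
top machine []
```

View pics/side0.png

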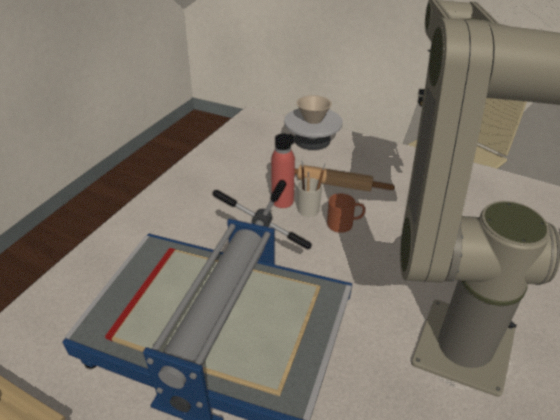

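View pics/top0.png

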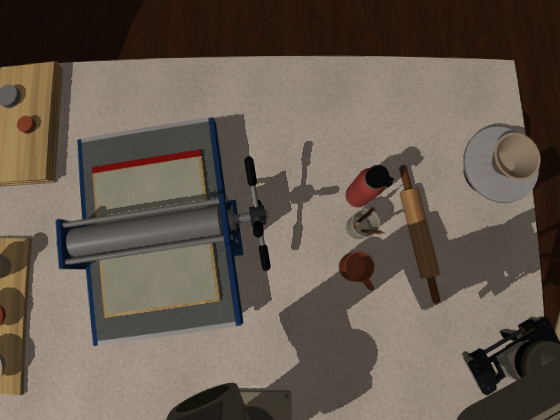

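```bash
cat >> h.py <<'E'
from scipy.optimize import least_squares
from scipy.spatial.transform import Rotation as R
def proj(c,P):
    q=vision.camera_params(c); T=np.linalg.inv(q['extrinsics']); P=np.atleast_2d(P).astype(float)
    return cv2.projectPoints(P,cv2.Rodrigues(T[:3,:3])[0],T[:3,3],q['intrinsics'],q['D'])[0][:,0]
def ray(c,uv,z):
    q=vision.camera_params(c); E=q['extrinsics']
    n=cv2.undistortPoints(np.array([[uv]],float),q['intrinsics'],q['D'])[0,0]
    d=E[:3,:3]@[n[0],n[1],1]; o=E[:3,3]; return o+d*(z-o[2])/d[2]
def m2w(p,P):
    c,s=np.cos(p[2]),np.sin(p[2]); P=np.atleast_2d(P)
    return np.c_[p[0]+c*P[:,0]-s*P[:,1],p[1]+s*P[:,0]+c*P[:,1],P[:,2]]
def arm(th,k,r=.11):  # k-th arm, elevation on robot side 25+90k-th
    e=np.radians(25+90*k)-th
    return [-r*np.cos(e),0,.165+r*np.sin(e)]
E
python3 - <<'E'
from h import *
np.set_printoptions(precision=4,suppress=True)
# elevation phase 0..90 unknown
obs=[('top',(257.8,214.7),None)]
obs+=[('top',(257.4,226.8),1),('top',(250.5,167.6),2),('top',(264,255.6),0),('side',(274.5,192.5),1),('side',(301.9,240.7),0),('side',(223.6,199),2)]
def f(p):
    r=[]
    for c,uv,k in obs:
        P=[0,0,.165] if k is None else arm(p[3],k)
        r+=list(proj(c,m2w(p,P))[0]-uv)
    return r
for t0 in(-.5,0,.5):
    s=least_squares(f,[.45,-.05,0,t0],loss='soft_l1',f_scale=2); print(s.x,s.cost,np.array(f(s.x)))
p=s.x
for c in('top','side'):
    im=cv2.imread(f'pics/{c}0.png'); im=cv2.resize(im,None,fx=1.4,fy=1.4)
    d=lambda P,col:[cv2.circle(im,tuple(np.round(1.4*q).astype(int)),3,col,-1) for q in proj(c,m2w(p,P))]
    d([[-.26,.083,.105],[.3,.083,.105],[.3,.471,.105],[-.26,.471,.105]],(0,255,255))
    d([arm(p[3],k) for k in range(4)],(0,255,0)); d([[0,0,.165]],(255,0,255))
    cv2.imwrite(f'pics/{c}_ov.png',im)
for n,z,uv in(('bottle',0,(355.6,193.4)),('pin',0,(415,232.5)),('mug',0,(351.3,265.9)),('toolcup',0,(355.7,224.9))): print(n,ray('top',uv,z))
for n,z,uv in(('bottle',0,(277.9,200.8)),('pin',0,(335,185.8)),('mug',0,(338.9,224.1)),('toolcup',0,(309.2,211.6))): print(n,ray('side',uv,z))
E
```

```text
[ 0.5712 -0.0262  0.141   0.8185] 12.753709787721306 [-0.8296 -0.3248 -0.3668 -0.7073 -0.3109  2.3581 -0.5529  0.9148  1.5852
 -2.896  -3.2136 -1.5125  0.1647 -1.0722]
[ 0.5712 -0.0262  0.141   0.8185] 12.753709787729903 [-0.8296 -0.3248 -0.3668 -0.7073 -0.3109  2.3581 -0.5529  0.9148  1.5852
 -2.896  -3.2136 -1.5125  0.1647 -1.0722]
[ 0.5712 -0.0262  0.141   0.8185] 12.753709787719066 [-0.8296 -0.3248 -0.3668 -0.7073 -0.3109  2.3581 -0.5529  0.9148  1.5852
 -2.896  -3.2136 -1.5125  0.1647 -1.0722]
bottle [ 0.6557 -0.3047  0.    ]
pin [ 0.5399 -0.4736  0.    ]
mug [ 0.4465 -0.2848  0.    ]
toolcup [ 0.5633 -0.3014  0.    ]
bottle [ 0.6651 -0.3022  0.    ]
pin [ 0.5315 -0.4642  0.    ]
mug [ 0.4459 -0.2839  0.    ]
toolcup [ 0.5519 -0.2978  0.    ]
```

View pics/top_ov.png

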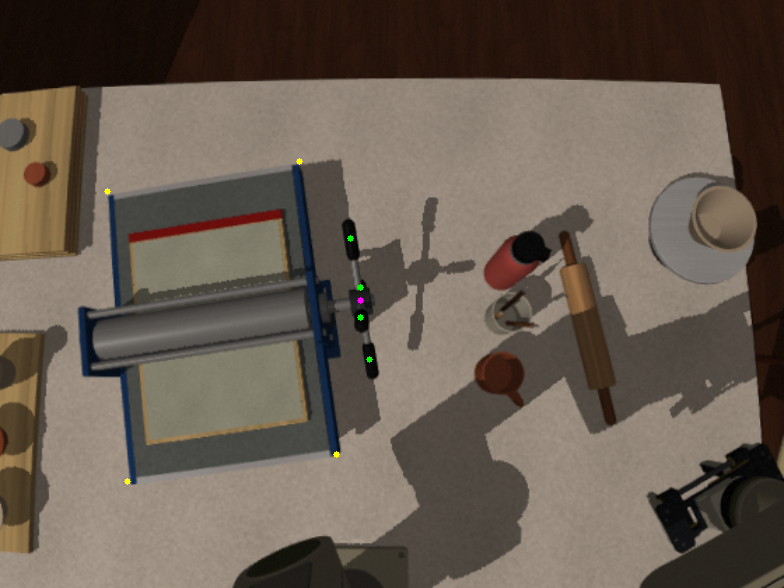

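View pics/side_ov.png

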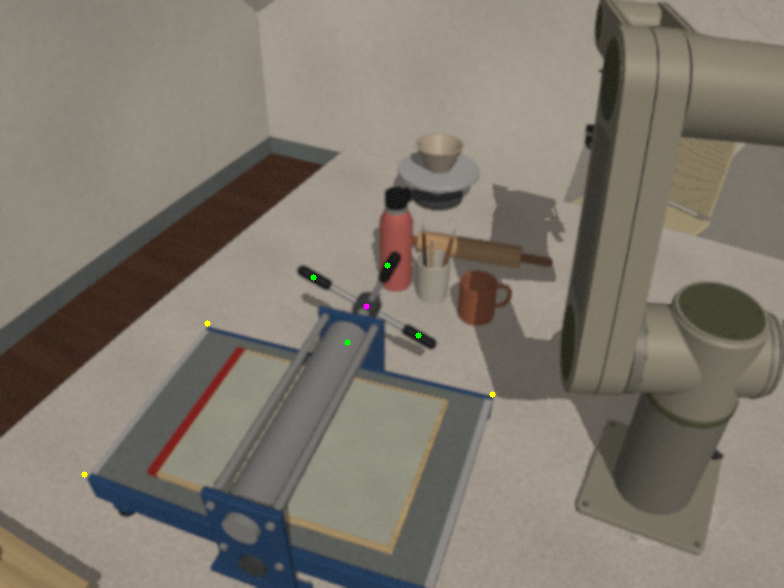

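```bash
cat >> h.py <<'E'
def w2m(p,W):
    c,s=np.cos(p[2]),np.sin(p[2]); d=np.atleast_2d(W)-[p[0],p[1],0]
    return np.c_[c*d[:,0]+s*d[:,1],-s*d[:,0]+c*d[:,1],d[:,2]]
def rededge(c,p,z=.115):
    "leading edge of red band, machine x (m): pixels warped to the board plane"
    im=cv2.cvtColor(vision.snapshot(c),cv2.COLOR_RGB2HSV).astype(int)
    q=((im[...,0]<8)|(im[...,0]>172))&(im[...,1]>150)&(im[...,2]>40)
    xs=np.arange(.1,.36,.0005); out=[]
    for y in np.arange(.16,.40,.01):
        uv=proj(c,m2w(p,np.c_[xs,0*xs+y,0*xs+z]))
        v=cv2.remap(q.astype(np.float32),uv[:,0].astype(np.float32).reshape(1,-1),uv[:,1].astype(np.float32).reshape(1,-1),cv2.INTER_LINEAR)[0]
        i=np.where(v>.5)[0]
        if len(i): out.append((xs[i[0]],xs[i[-1]]))
    return np.array(out)
E
python3 - <<'E'
from h import *
np.set_printoptions(precision=4,suppress=True)
p=[ 0.5712,-0.0262,0.141,0.8185-np.pi]
for c in('top','side'):
    o=rededge(c,p); print(c,len(o),np.median(o,0),o[[0,-1]] if len(o) else '')
s0=cv2.imread('pics/side0.png');t0=cv2.imread('pics/top0.png')
a=cv2.resize(t0[100:290,60:330],None,fx=2.9,fy=2.9,interpolation=cv2.INTER_CUBIC);cv2.imwrite('pics/tc.png',a)
a=cv2.resize(s0[120:290,180:400],None,fx=3.4,fy=3.4,interpolation=cv2.INTER_CUBIC);cv2.imwrite('pics/sc.png',a)
E
```

```text
top 24 [0.186  0.2028] [[0.186  0.205 ]
 [0.1855 0.202 ]]
side 24 [0.188  0.2018] [[0.1885 0.2015]
 [0.187  0.2005]]
```

View pics/tc.png

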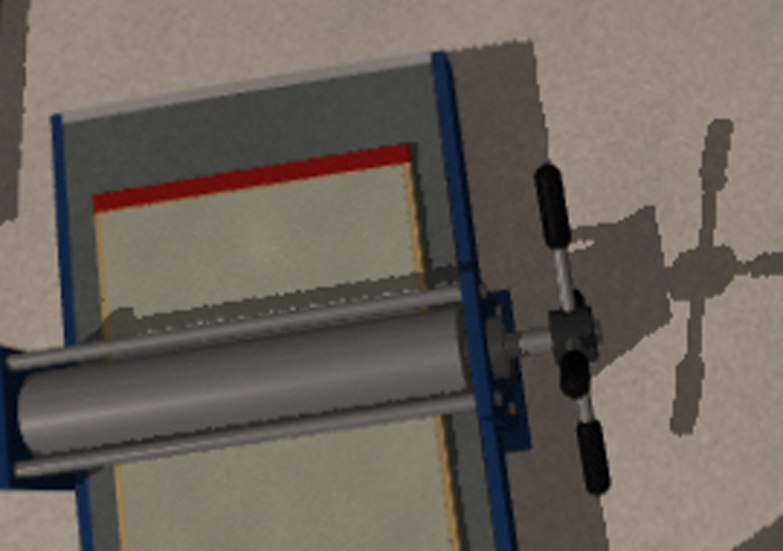

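View pics/sc.png

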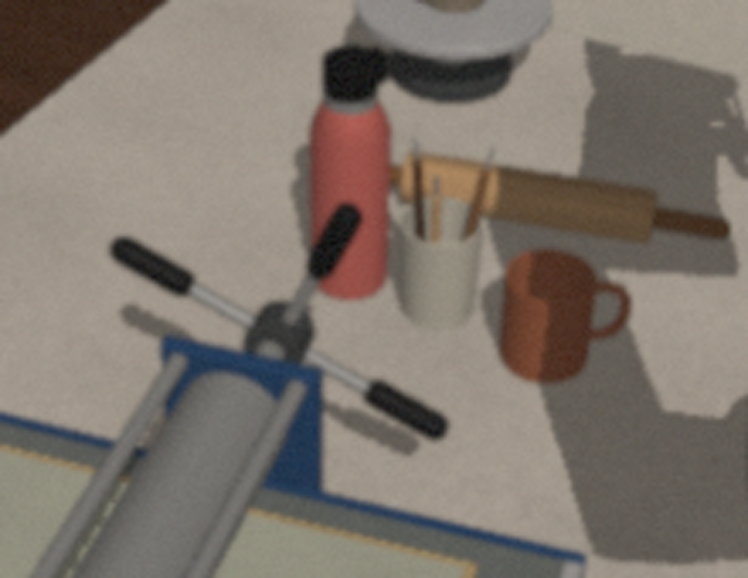

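Call:
{"api": "send_rows", "payload": {
  "deltas": [
    [[0, 0, -0.2], [0, 0, -0.058], -1],
    [[0, 0, -0.2], [0, 0, -0.058], -1],
    [[0, 0, -0.2], [0, 0, -0.058], -1],
    [[0, 0, -0.2], [0, 0, -0.058], -1],
    [[0, 0, 0], [0, 0, -0.058], -1],
    [[0, 0, 0], [0, 0, -0.058], -1],
    [[0, 0, 0], [0, 0, -0.058], -1]
  ]
}}

```text
clock: 1.78
position: [0.2629, -0.5388, 0.425]
eef_rot: [-1.996, -2.426, -0.0]
ft_force: [0.6, -0.2, 0.0]
width: 0.0276
```

Call:
{"api": "send_rows", "payload": {
  "deltas": [
    [[0.16, 0.16, 0], [0, 0, 0], -1],
    [[0.16, 0.16, 0], [0, 0, 0], -1],
    [[0.16, 0.16, 0], [0, 0, 0], -1],
    [[0.16, 0.16, 0], [0, 0, 0], -1],
    [[0.16, 0.16, 0], [0, 0, 0], -1],
    [[0.16, 0.16, 0], [0, 0, 0], -1],
    [[0.16, 0.16, 0], [0, 0, 0], -1],
    [[0.16, 0.16, 0], [0, 0, 0], -1],
    [[0.16, 0.16, 0], [0, 0, 0], -1],
    [[0.16, 0.16, 0], [0, 0, 0], -1]
  ]
}}

```text
clock: 3.02
position: [0.5842, -0.0574, 0.4248]
eef_rot: [1.999, 2.421, 0.002]
ft_force: [1.4, -1.6, -0.2]
width: 0.0003
```

Call:
{"api": "send_rows", "payload": {
  "deltas": [
    [[0, 0, 0], [0, 0, -0.058], -1],
    [[0, 0, 0], [0, 0, -0.058], -1],
    [[0, 0, 0], [0, 0, -0.058], -1],
    [[0, 0, 0], [0, 0, -0.058], -1],
    [[0, 0, 0], [0, 0, -0.058], -1],
    [[0, 0, 0], [0, 0, -0.058], -1],
    [[0, 0, 0], [0, 0, -0.058], -1],
    [[0, 0, 0], [0, 0, -0.058], -1],
    [[0, 0, 0], [0, 0, -0.02], -1]
  ]
}}

```text
clock: 4.15
position: [0.5861, -0.0515, 0.4233]
eef_rot: [-0.294, 3.127, 0.002]
ft_force: [0.2, -0.3, 0.2]
width: 0.0002
```

```bash
cat >> h.py <<'E'
PM=[ 0.5712,-0.0262,0.141]
def where():
    s=env.sense(); Rm=R.from_rotvec(s['eef_rot']).as_matrix(); M=w2m(PM,s['position'])[0]
    Mz=R.from_euler('z',-PM[2]).as_matrix()@Rm
    print('t',round(s['clock'],2),'machine',np.round(M,4),'toolx',np.round(Mz[:,0],3),'z',np.round(Mz[:,2],3),'F',np.round(s['ft_force'],2),'w',round(s['width'],4),'q',np.round(s['joints'],2))
    return M,Mz
E
python3 - <<'E'
from h import *
where(); snap('wrist','w1.png'); snap('side','s1.png')
E
```

```text
t 4.15 machine [ 0.0112 -0.0272  0.4233] toolx [-0.999 -0.046 -0.001] z [ 0.     0.001 -1.   ] F [ 0.17 -0.31  0.15] w 0.0002 q [-0.18  0.11  1.14  0.    1.89 -1.93]
```

View pics/s1.png

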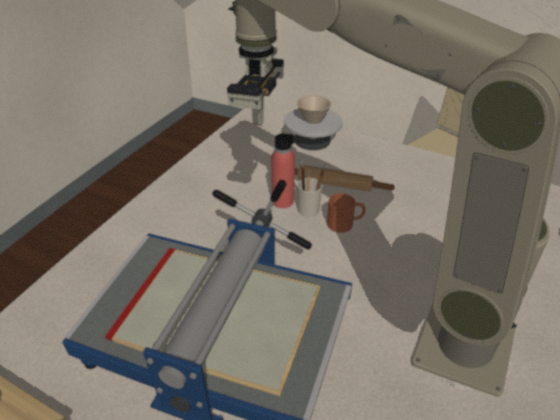

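View pics/w1.png

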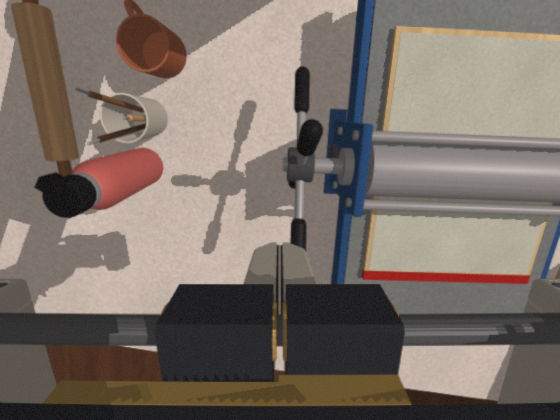

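Call:
{"api": "send_rows", "payload": {
  "deltas": [
    [[-0.1, 0.11, 0], [0, 0, 0.015], -1],
    [[0, 0, 0.12], [0, 0, 0], -1],
    [[0, 0, 0.12], [0, 0, 0], -1]
  ]
}}

```text
clock: 4.62
position: [0.6077, -0.0193, 0.3655]
eef_rot: [-0.201, 3.128, -0.0]
ft_force: [-0.0, -0.9, -1.0]
width: 0.0004
```

```bash
python3 - <<'E'
from h import *
where()
s=env.sense(); snap('wrist','w2.png')
for n in('hub','grip_a'): print(n,[(round(d['p'],2),np.round(d['point'],1)) for d in vision.spot_point(n,'wrist')])
q=vision.camera_params('wrist'); T=np.eye(4);T[:3,:3]=R.from_rotvec(s['eef_rot']).as_matrix();T[:3,3]=s['position'];E=np.linalg.inv(T@q['T_tool_cam'])
pr=lambda P:cv2.projectPoints(m2w(PM,P),cv2.Rodrigues(E[:3,:3])[0],E[:3,3],q['intrinsics'],q['D'])[0][:,0]
print(pr([[0,0,.165]]))
for th in(-2.44,-2.38,-2.32): print(th,np.round(pr([arm(th,k) for k in range(4)]),1).tolist())
E
```

```text
t 4.62 machine [0.0371 0.0017 0.3655] toolx [-1.     0.013 -0.007] z [ 0.007 -0.001 -1.   ] F [-0.02 -0.92 -1.  ] w 0.0004 q [-0.12  0.13  1.22  0.    1.78 -1.82]
hub [(0.82, array([279.7, 151.9]))]
grip_a [(0.83, array([282. , 238.6])), (0.81, array([278.4, 109.9])), (0.73, array([276.8,  64.8])), (0.68, array([280.2, 168.4]))]
[[278.01540282 152.31426722]]
-2.44 [[279.2, 243.5], [278.5, 162.0], [276.8, 59.3], [277.0, 134.3]]
-2.38 [[279.2, 244.3], [278.6, 166.2], [276.9, 61.9], [276.9, 126.4]]
-2.32 [[279.1, 244.7], [278.6, 170.4], [277.0, 64.7], [276.8, 118.6]]
```

View pics/w2.png

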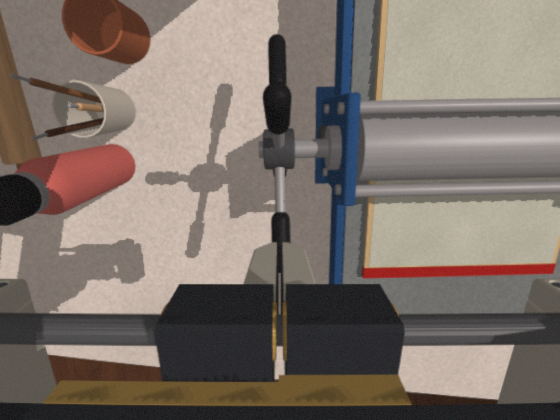

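Call:
{"api": "send_rows", "payload": {
  "deltas": [
    [[0, 0, 0.14], [0, 0, -0.004], -1],
    [[0, 0, 0.14], [0, 0, 0], -1],
    [[0, 0, 0.1], [0, 0, 0], -1],
    [[0.04, 0, 0], [0, 0, 0], -1],
    [[0.03, 0, 0], [0, 0, 0], -1]
  ]
}}

```text
clock: 5.4
position: [0.5924, -0.0231, 0.2782]
eef_rot: [-0.214, 3.119, -0.003]
ft_force: [0.4, 0.8, 0.5]
width: 0.0004
```

```bash
python3 - <<'E'
from h import *
where()
E
```

```text
t 5.4 machine [2.140e-02 1.000e-04 2.782e-01] toolx [-1.     0.004 -0.015] z [ 0.015 -0.003 -1.   ] F [0.42 0.79 0.52] w 0.0004 q [-0.13  0.08  1.44  0.    1.61 -1.83]
```

Call:
{"api": "send_rows", "payload": {
  "deltas": [
    [[0.03, 0, 0.04], [0, 0, 0], -1],
    [[0.03, 0, 0.02], [0, 0, 0], -1],
    [[0.03, 0, 0], [0, 0, 0], -1]
  ]
}}

```text
clock: 5.78
position: [0.5699, -0.0268, 0.2658]
eef_rot: [-0.212, 3.114, -0.005]
ft_force: [-0.4, 0.5, 0.6]
width: 0.0005
```

```bash
python3 - <<'E'
from h import *
where()
snap('side','s2.png')
E
python3 -c "
import cv2;a=cv2.imread('pics/s2.png');cv2.imwrite('pics/s2c.png',cv2.resize(a[90:290,170:400],None,fx=3,fy=3,interpolation=2))"
```

```text
t 5.78 machine [-0.0014 -0.0004  0.2658] toolx [-1.     0.005 -0.02 ] z [ 0.02  -0.005 -1.   ] F [-0.42  0.48  0.61] w 0.0005 q [-0.14  0.01  1.52  0.    1.58 -1.84]
```

View pics/s2c.png

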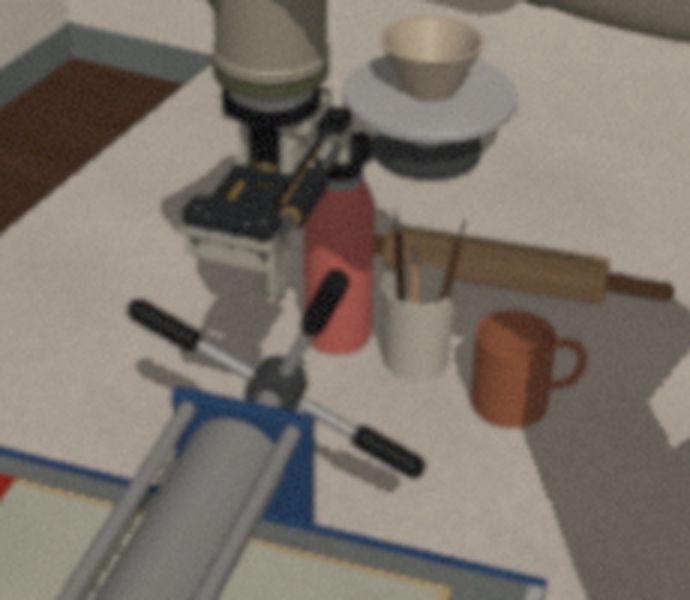

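Call:
{"api": "send_rows", "payload": {
  "deltas": [
    [[0.02, 0, 0], [0, 0.006, 0], -1],
    [[0.02, 0, 0], [0, 0, 0], -1],
    [[0.02, 0, 0], [0, 0, 0], -1]
  ]
}}

```text
clock: 6.2
position: [0.5539, -0.029, 0.2664]
eef_rot: [-0.214, 3.133, -0.007]
ft_force: [-0.3, -0.1, -0.3]
width: 0.0008
```

```bash
python3 - <<'E'
from h import *
where()
E
```

```text
t 6.2 machine [-0.0175 -0.0004  0.2664] toolx [-1.     0.005 -0.001] z [ 0.    -0.005 -1.   ] F [-0.29 -0.13 -0.32] w 0.0008 q [-0.14 -0.01  1.55 -0.    1.6  -1.85]
```

```bash
python3 - <<'E'
import numpy as np
r=.108
for e in range(72,-12,-6):
    a=np.radians(e); w=.0075*np.clip(np.sin(a)*3,-1,1)
    print(e,np.round([-r*np.cos(a)+.011*np.sin(a)+w,.165+r*np.sin(a)+.011*np.cos(a)],4))
E
```

```text
72 [-0.0154  0.2711]
66 [-0.0264  0.2681]
60 [-0.037  0.264]
54 [-0.0471  0.2588]
48 [-0.0566  0.2526]
42 [-0.0654  0.2454]
36 [-0.0734  0.2374]
30 [-0.0805  0.2285]
24 [-0.0867  0.219 ]
18 [-0.0924  0.2088]
12 [-0.0987  0.1982]
6 [-0.1039  0.1872]
0 [-0.108  0.176]
-6 [-0.1109  0.1647]
```

Call:
{"api": "send_rows", "payload": {
  "deltas": [
    [[0.02, 0, 0], [0, 0, 0], -1],
    [[0.02, 0, 0], [0, 0, 0], -1],
    [[0.02, 0, 0.003], [0, 0, 0], -1]
  ]
}}

```text
clock: 6.58
position: [0.5394, -0.0309, 0.266]
eef_rot: [-0.214, 3.13, -0.007]
ft_force: [5.0, 1.2, -1.8]
width: 0.0005
```

```bash
python3 - <<'E'
from h import *
where()
E
```

```text
t 6.58 machine [-3.22e-02 -2.00e-04  2.66e-01] toolx [-1.     0.005 -0.004] z [ 0.004 -0.005 -1.   ] F [ 4.98  1.16 -1.84] w 0.0005 q [-0.15 -0.05  1.59 -0.    1.6  -1.86]
```

Call:
{"api": "send_rows", "payload": {
  "deltas": [
    [[0.02, 0, 0.009], [0, 0, 0], -1],
    [[0.02, 0, 0.01], [0, 0, 0], -1],
    [[0.02, 0, 0.01], [0, 0, 0], -1],
    [[0.019, 0, 0.012], [0, 0, 0], -1],
    [[0.019, 0, 0.012], [0, 0, 0], -1]
  ]
}}

```text
clock: 7.2
position: [0.5161, -0.0344, 0.2539]
eef_rot: [-0.214, 3.123, -0.008]
ft_force: [5.8, 0.7, -0.2]
width: 0.0008
```

```bash
python3 - <<'E'
from h import *
where()
E
```

```text
t 7.2 machine [-0.0557 -0.0004  0.2539] toolx [-1.     0.004 -0.011] z [ 0.011 -0.006 -1.   ] F [ 5.82  0.7  -0.19] w 0.0008 q [-0.16 -0.12  1.68 -0.    1.57 -1.87]
```

Call:
{"api": "send_rows", "payload": {
  "deltas": [
    [[0.018, 0, 0.015], [0, 0.003, 0], -1],
    [[0.018, 0, 0.016], [0, 0, 0], -1],
    [[0.016, 0, 0.017], [0, 0, 0], -1],
    [[0.016, 0, 0.017], [0, 0, 0], -1],
    [[0.014, 0, 0.018], [0, 0, 0], -1],
    [[0.014, 0, 0.018], [0, 0, 0], -1]
  ]
}}

```text
clock: 7.95
position: [0.4903, -0.0383, 0.2279]
eef_rot: [-0.214, 3.133, -0.01]
ft_force: [2.6, -0.7, 4.7]
width: 0.0007
```

```bash
python3 - <<'E'
from h import *
where()
E
```

```text
t 7.95 machine [-0.0818 -0.0006  0.2279] toolx [-1.     0.005 -0.001] z [ 0.001 -0.006 -1.   ] F [ 2.55 -0.69  4.73] w 0.0007 q [-0.18 -0.17  1.77 -0.01  1.54 -1.88]
```

Call:
{"api": "send_rows", "payload": {
  "deltas": [
    [[0.012, 0, 0.02], [0, 0, 0], -1],
    [[0.012, 0, 0.02], [0, 0, 0], -1],
    [[0.011, 0, 0.02], [0, 0, 0], -1],
    [[0.011, 0, 0.021], [0, 0, 0], -1],
    [[0.011, 0, 0.021], [0, 0, 0], -1],
    [[0.01, 0, 0.021], [0, 0, 0], -1],
    [[0.009, 0, 0.022], [0, 0, 0], -1],
    [[0.009, 0, 0.022], [0, 0, 0], -1]
  ]
}}

```text
clock: 8.95
position: [0.4685, -0.0415, 0.1835]
eef_rot: [-0.214, 3.131, -0.01]
ft_force: [4.3, 0.4, 3.5]
width: 0.0003
```

```bash
python3 - <<'E'
from h import *
where()
E
```

```text
t 8.95 machine [-0.1038 -0.0007  0.1835] toolx [-1.     0.004 -0.003] z [ 0.003 -0.006 -1.   ] F [4.31 0.4  3.5 ] w 0.0003 q [-0.19 -0.21  1.89 -0.01  1.46 -1.9 ]
```

Call:
{"api": "send_rows", "payload": {
  "deltas": [
    [[0.005, 0, 0.022], [0, 0, 0], -1],
    [[0.004, 0, 0.022], [0, 0, 0], -1],
    [[0, 0, 0], [0, 0, 0], -1],
    [[0, 0, -0.04], [0, 0, 0], -1],
    [[0, 0, -0.16], [0, 0, 0], -1],
    [[0, 0, -0.2], [0, 0, 0], -1],
    [[0, 0, -0.2], [0, 0, 0], -1],
    [[0, 0, -0.12], [0, 0, 0], -1]
  ]
}}

```text
clock: 9.95
position: [0.4599, -0.0407, 0.3515]
eef_rot: [0.212, -3.118, 0.005]
ft_force: [0.5, 0.3, -1.1]
width: 0.0002
```

```bash
cat > look.py <<'E'
import sys
from h import *
where(); tag=sys.argv[1]
for c in('top','side'):
    snap(c,f'{c}_{tag}.png'); o=rededge(c,PM); print(c,len(o),np.median(o,0) if len(o) else '')
    print([(round(d['p'],2),np.round(d['point'],1).tolist()) for d in vision.spot_point('grip_a',c)])
E
python3 look.py a
```

```text
t 9.95 machine [-0.1123  0.0013  0.3515] toolx [-1.     0.005  0.017] z [-0.017 -0.002 -1.   ] F [ 0.49  0.32 -1.11] w 0.0002 q [-0.19 -0.24  1.61 -0.01  1.79 -1.9 ]
top 24 [0.2345 0.2515]
[(0.93, [248.3, 172.7])]
side 24 [0.237  0.2505]
[(0.94, [263.9, 184.7]), (0.77, [221.7, 208.7]), (0.76, [303.7, 230.9])]
```

View pics/side_a.png

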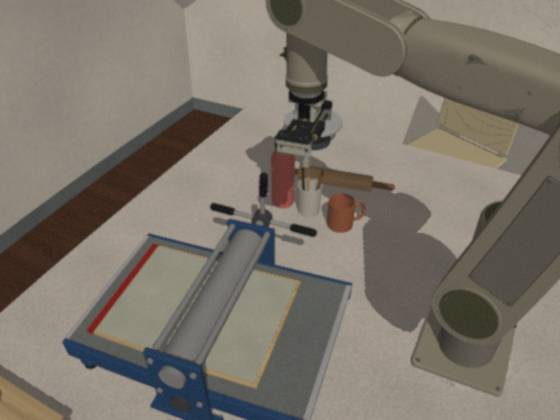

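View pics/top_a.png

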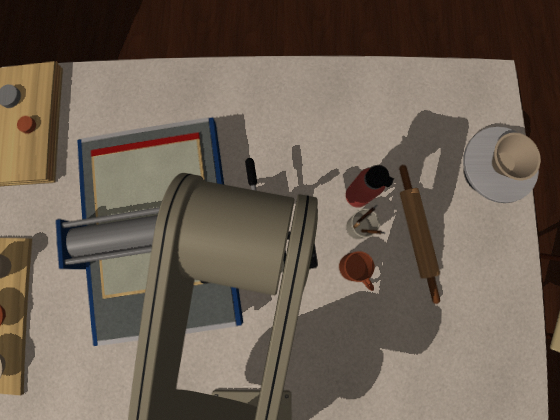

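```bash
python3 - <<'E'
import h
from h import *
# rectify bed end region to plane z in machine coords, 0.5mm/px
for c in('top','side'):
    im=cv2.imread(f'pics/{c}_a.png')
    xs=np.arange(.33,.21,-.0003); ys=np.arange(.48,.08,-.0006)
    X,Y=np.meshgrid(xs,ys,indexing='ij')
    uv=proj(c,m2w(PM,np.c_[X.ravel(),Y.ravel(),0*X.ravel()+.105])).reshape(X.shape+(2,)).astype(np.float32)
    o=cv2.remap(im,uv[...,0],uv[...,1],cv2.INTER_CUBIC)
    prof=o[:,150:500].mean(1)
    for x in np.arange(.32,.235,-.002):
        i=np.argmin(abs(xs-x)); 
        if x>.28 or x<.26: print(c,round(x,3),prof[i].round())
    j=np.argmin(abs(xs-.3)); cv2.line(o,(0,j),(15,j),(0,255,255),1)
    cv2.imwrite(f'pics/rect_{c}.png',o)
E
```

```text
top 0.32 [132. 146. 159.]
top 0.318 [132. 146. 159.]
top 0.316 [132. 145. 159.]
top 0.314 [132. 146. 159.]
top 0.312 [133. 146. 160.]
top 0.31 [133. 147. 160.]
top 0.308 [134. 147. 161.]
top 0.306 [134. 147. 161.]
top 0.304 [134. 147. 161.]
top 0.302 [133. 147. 160.]
top 0.3 [133. 147. 160.]
top 0.298 [132. 146. 160.]
top 0.296 [130. 141. 152.]
top 0.294 [125. 131. 139.]
top 0.292 [122. 126. 132.]
top 0.29 [122. 126. 131.]
top 0.288 [122. 126. 132.]
top 0.286 [121. 125. 131.]
top 0.284 [109. 113. 117.]
top 0.282 [84. 88. 89.]
top 0.26 [71. 75. 74.]
top 0.258 [64. 69. 79.]
top 0.256 [40. 43. 93.]
top 0.254 [ 18.  20. 108.]
top 0.252 [ 12.  14. 115.]
top 0.25 [ 13.  15. 114.]
top 0.248 [ 13.  16. 114.]
top 0.246 [ 13.  15. 114.]
top 0.244 [ 13.  15. 113.]
top 0.242 [ 12.  14. 113.]
top 0.24 [ 21.  29. 117.]
top 0.238 [ 50.  69. 126.]
top 0.236 [ 83. 108. 137.]
side 0.32 [136. 148. 157.]
side 0.318 [136. 147. 157.]
side 0.316 [136. 148. 157.]
side 0.314 [136. 148. 157.]
side 0.312 [136. 148. 157.]
side 0.31 [137. 148. 157.]
side 0.308 [137. 148. 157.]
side 0.306 [137. 148. 157.]
side 0.304 [137. 148. 158.]
side 0.302 [137. 149. 158.]
side 0.3 [137. 148. 157.]
side 0.298 [136. 146. 154.]
side 0.296 [135. 143. 149.]
side 0.294 [133. 139. 144.]
side 0.292 [132. 136. 140.]
side 0.29 [132. 135. 139.]
side 0.288 [129. 133. 136.]
side 0.286 [123. 127. 129.]
side 0.284 [114. 117. 119.]
side 0.282 [100. 104. 104.]
side 0.26 [ 67.  71. 106.]
side 0.258 [ 49.  53. 115.]
side 0.256 [ 36.  38. 121.]
side 0.254 [ 30.  33. 122.]
side 0.252 [ 29.  32. 122.]
side 0.25 [ 30.  33. 123.]
side 0.248 [ 30.  32. 123.]
side 0.246 [ 33.  37. 123.]
side 0.244 [ 48.  57. 125.]
side 0.242 [ 69.  83. 130.]
side 0.24 [ 96. 114. 138.]
side 0.238 [115. 133. 142.]
side 0.236 [122. 139. 143.]
```

View pics/rect_top.png

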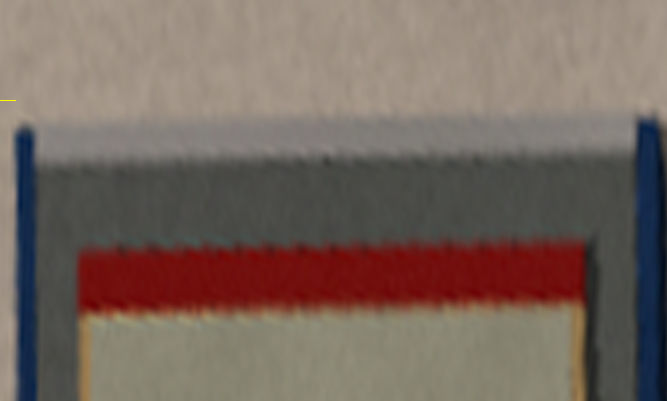

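View pics/rect_side.png

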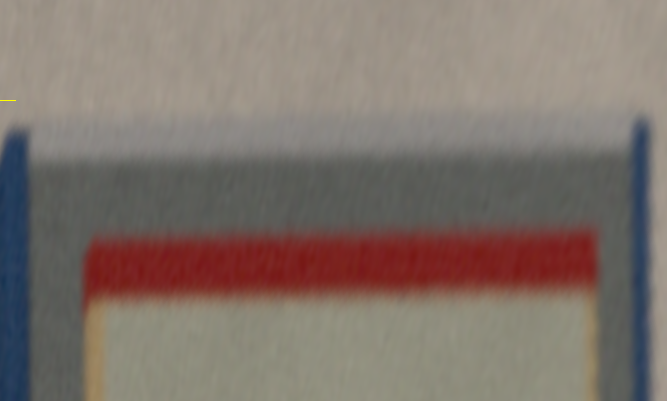

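Call:
{"api": "send_rows", "payload": {
  "deltas": [
    [[-0.13, 0, 0], [0, -0.005, 0], -1],
    [[-0.13, 0, 0], [0, 0, 0], -1],
    [[-0.13, 0, 0], [0, 0, 0], -1],
    [[-0.13, 0, 0], [0, 0, 0], -1],
    [[-0.13, 0, 0], [0, 0, 0], -1],
    [[0, 0, 0], [0, 0, 0], -1]
  ]
}}

```text
clock: 11.0
position: [0.6199, -0.0176, 0.332]
eef_rot: [0.21, -3.11, -0.004]
ft_force: [-1.0, -1.0, 0.2]
width: 0.0006
```

```bash
cat >> h.py <<'E'
PM[:]=[.5662,-.0269,.146]
E
python3 - <<'E'
from h import *
where()
E
```

```text
t 11.0 machine [0.0545 0.0014 0.332 ] toolx [-1.     0.011  0.024] z [-0.024  0.004 -1.   ] F [-1.03 -0.96  0.18] w 0.0006 q [-0.11  0.19  1.21 -0.    1.76 -1.82]
```

Call:
{"api": "send_rows", "payload": {
  "deltas": [
    [[0, 0, 0.1], [0, -0.008, 0], -1],
    [[0, 0, 0.1], [0, 0, 0], -1],
    [[0.02, 0, 0.04], [0, 0, 0], -1],
    [[0.04, 0, 0], [0, 0, 0], -1],
    [[0.03, 0, 0], [0, 0, 0], -1]
  ]
}}

```text
clock: 11.62
position: [0.5919, -0.0208, 0.2675]
eef_rot: [0.211, -3.128, -0.008]
ft_force: [-0.4, 0.3, 0.7]
width: 0.0005
```

```bash
python3 - <<'E'
from h import *
where()
E
```

```text
t 11.62 machine [0.0263 0.0022 0.2675] toolx [-1.     0.011  0.006] z [-0.006  0.005 -1.   ] F [-0.36  0.3   0.68] w 0.0005 q [-0.12  0.1   1.43  0.    1.62 -1.83]
```

Call:
{"api": "send_rows", "payload": {
  "deltas": [
    [[0.02, -0.004, 0], [0, 0, 0], -1],
    [[0.02, -0.004, 0], [0, 0, 0], -1],
    [[0.02, 0, 0], [0, 0, 0], -1],
    [[0.02, 0, 0], [0, 0, 0], -1]
  ]
}}

```text
clock: 12.12
position: [0.5727, -0.0259, 0.2705]
eef_rot: [-0.212, 3.134, 0.007]
ft_force: [3.8, 0.6, -2.8]
width: 0.0006
```

```bash
python3 - <<'E'
from h import *
where()
E
```

```text
t 12.12 machine [0.0066 0.     0.2705] toolx [-1.     0.011 -0.001] z [ 0.001  0.004 -1.   ] F [ 3.83  0.59 -2.8 ] w 0.0006 q [-0.14  0.04  1.49  0.    1.61 -1.84]
```

Call:
{"api": "send_rows", "payload": {
  "deltas": [
    [[0.022, 0, 0], [0, 0, 0], -1],
    [[0.022, 0, 0.002], [0, 0, 0], -1],
    [[0.022, 0, 0.003], [0, 0, 0], -1],
    [[0.022, 0, 0.004], [0, 0, 0], -1],
    [[0.022, 0, 0.006], [0, 0, 0], -1],
    [[0.022, 0, 0.006], [0, 0, 0], -1],
    [[0.021, 0, 0.008], [0, 0, 0], -1],
    [[0.021, 0, 0.009], [0, 0, 0], -1]
  ]
}}

```text
clock: 13.12
position: [0.5302, -0.0318, 0.2625]
eef_rot: [-0.212, 3.125, 0.005]
ft_force: [5.5, 0.9, -0.8]
width: 0.0007
```

```bash
python3 - <<'E'
from h import *
where()
E
```

```text
t 13.12 machine [-0.0363  0.0004  0.2625] toolx [-1.    0.01 -0.01] z [ 0.01   0.003 -1.   ] F [ 5.46  0.92 -0.75] w 0.0007 q [-0.16 -0.08  1.62  0.01  1.59 -1.87]
```

Now about 60°. On to about 36°, then look.

Call:
{"api": "send_rows", "payload": {
  "deltas": [
    [[0.02, 0, 0.01], [0, 0.003, 0], -1],
    [[0.02, 0, 0.01], [0, 0, 0], -1],
    [[0.019, 0, 0.012], [0, 0, 0], -1],
    [[0.019, 0, 0.012], [0, 0, 0], -1],
    [[0.018, 0, 0.014], [0, 0, 0], -1],
    [[0.018, 0, 0.014], [0, 0, 0], -1],
    [[0.016, 0, 0.016], [0, 0, 0], -1],
    [[0.01, 0, 0.01], [0, 0, 0], -1],
    [[0, 0, 0], [0, 0, 0], -1]
  ]
}}

```text
clock: 14.25
position: [0.4977, -0.0366, 0.2427]
eef_rot: [-0.213, 3.12, 0.002]
ft_force: [3.6, 1.1, 0.2]
width: 0.0002
```

```bash
cat > look.py <<'E'
import sys
from h import *
where(); tag=sys.argv[1]
for c in('top','side'):
    im=snap(c,f'{c}_{tag}.png')[:,:,::-1]; o=rededge(c,PM); print(c,len(o),'red edge',np.median(o,0) if len(o) else '')
    xs=np.arange(.33,.21,-.0003); ys=np.arange(.48,.08,-.0006)
    X,Y=np.meshgrid(xs,ys,indexing='ij')
    uv=proj(c,m2w(PM,np.c_[X.ravel(),Y.ravel(),0*X.ravel()+.105])).reshape(X.shape+(2,)).astype(np.float32)
    cv2.imwrite(f'pics/rect_{c}_{tag}.png',cv2.remap(im,uv[...,0],uv[...,1],cv2.INTER_CUBIC))
E
python3 look.py b
```

```text
t 14.25 machine [-0.0692  0.0004  0.2427] toolx [-1.     0.01  -0.014] z [ 0.014 -0.    -1.   ] F [3.57 1.1  0.2 ] w 0.0002 q [-0.18 -0.17  1.74  0.    1.56 -1.89]
top 24 red edge [0.2745 0.2905]
side 24 red edge [0.277  0.2895]
```

View pics/rect_top_b.png

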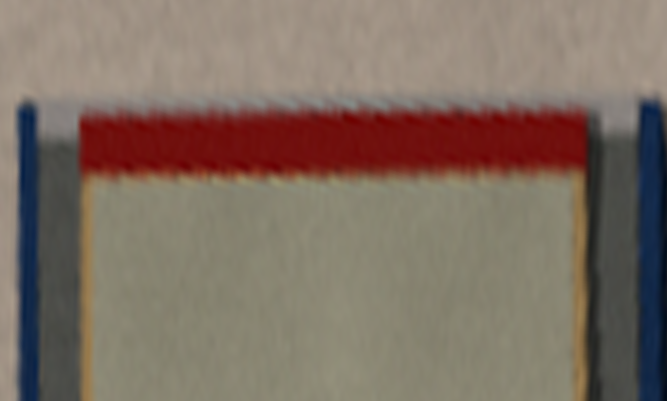

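View pics/rect_side_b.png

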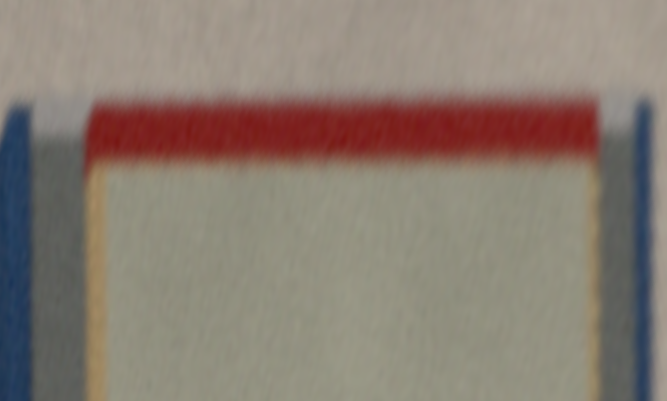

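View pics/side_b.png

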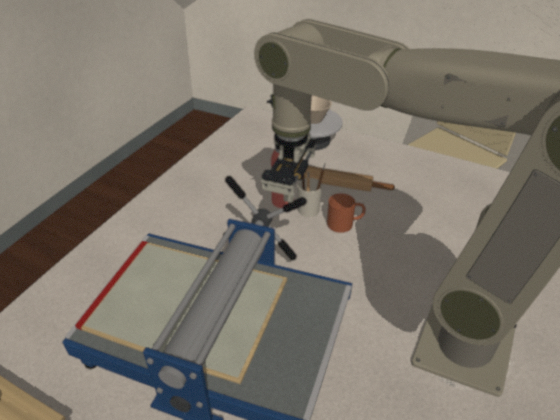

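Call:
{"api": "send_rows", "payload": {
  "deltas": [
    [[0.015, 0, 0.016], [0, 0.004, 0], -1],
    [[0.014, 0, 0.017], [0, 0, 0], -1],
    [[0.014, 0, 0.018], [0, 0, 0], -1],
    [[0.012, 0, 0.017], [0, 0, 0], -1],
    [[0.006, 0, 0.009], [0, 0, 0], -1],
    [[0, 0, 0], [0, 0, 0], -1]
  ]
}}

```text
clock: 15.2
position: [0.4822, -0.0389, 0.2225]
eef_rot: [-0.214, 3.133, -0.0]
ft_force: [3.5, 0.7, 1.4]
width: 0.0003
```

```bash
python3 look.py c
```

```text
t 15.2 machine [-0.0848  0.0004  0.2225] toolx [-1.     0.01  -0.002] z [ 0.002 -0.    -1.   ] F [3.53 0.67 1.4 ] w 0.0003 q [-0.19 -0.19  1.8   0.    1.54 -1.89]
top 24 red edge [0.2835 0.3   ]
side 24 red edge [0.2865 0.298 ]
```

View pics/rect_top_c.png

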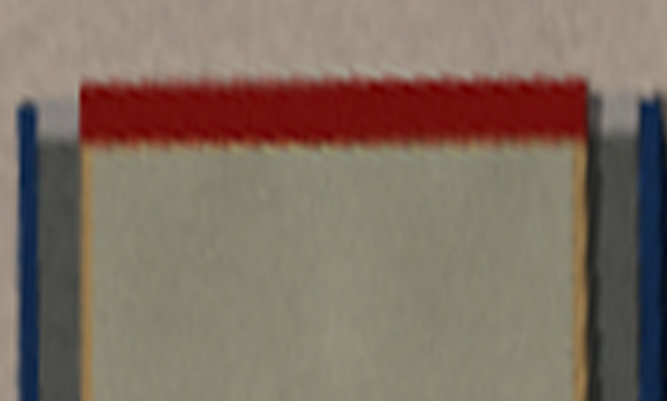

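View pics/rect_side_c.png

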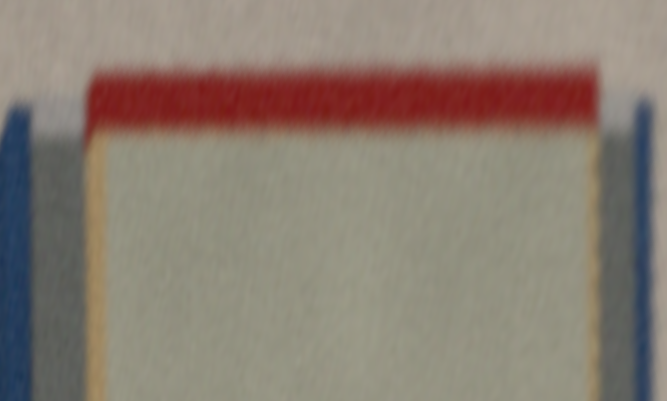

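Call:
{"api": "send_rows", "payload": {
  "deltas": [
    [[-0.01, 0, -0.02], [0, 0, 0], -1],
    [[0, 0, -0.06], [0, 0, 0], -1],
    [[0, 0, -0.16], [0, 0, 0], -1],
    [[0, 0, -0.2], [0, 0, 0], -1],
    [[0, 0, -0.2], [0, 0, 0], -1],
    [[0, 0, -0.16], [0, 0, 0], -1],
    [[0, 0, 0], [0, 0, 0], -1],
    [[0, 0, 0], [0, 0, 0], -1]
  ]
}}

```text
clock: 16.4
position: [0.4821, -0.0384, 0.4318]
eef_rot: [0.213, -3.129, 0.0]
ft_force: [0.4, 0.4, -0.1]
width: 0.0003
```

```bash
python3 look.py d; python3 - <<'E'
from h import *
for c in('top','side'):
    snap(c,f'{c}_e.png')
    for n in("bottle","pin","mug","toolcup"):
        print(c,n,[(round(d['p'],2),np.round(d['point'],1)) for d in vision.spot_point(n,c)][:1])
E
```

```text
t 16.4 machine [-0.0849  0.0008  0.4318] toolx [-1.     0.01   0.005] z [-0.005  0.    -1.   ] F [ 0.39  0.39 -0.06] w 0.0003 q [-0.18 -0.16  1.39 -0.    1.92 -1.89]
top 16 red edge [0.28375 0.29975]
side 24 red edge [0.2865 0.2985]
top bottle [(0.61, array([355.1, 192.3]))]
top pin [(0.74, array([416.2, 232.6]))]
top mug [(0.75, array([350.6, 266.7]))]
top toolcup [(0.95, array([355.6, 228.5]))]
side bottle [(0.77, array([280.6, 200.7]))]
side pin [(0.57, array([332.7, 185.6]))]
side mug [(0.55, array([339.2, 228.3]))]
side toolcup [(0.89, array([311.7, 212.2]))]
```

View pics/side_d.png

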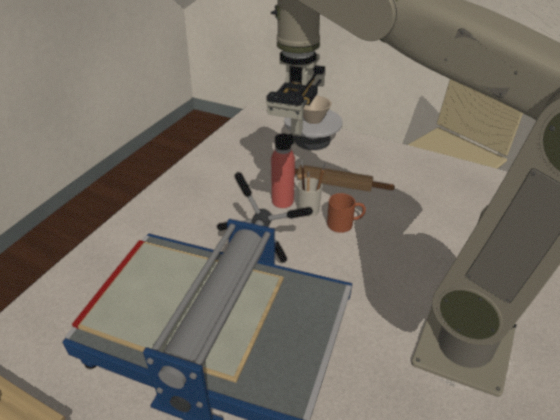

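View pics/rect_top_d.png

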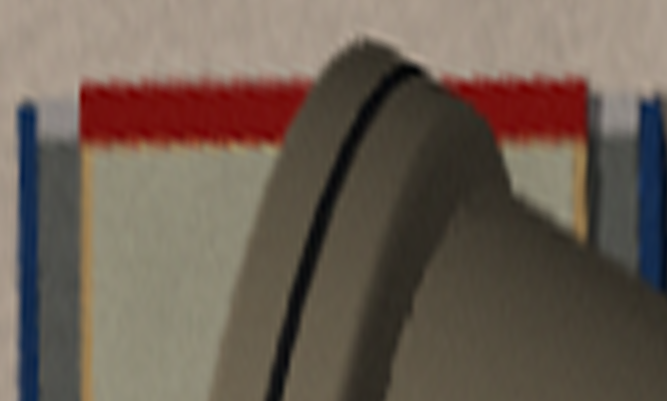

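Red edge at 0.2985–0.300 m against the bed end at 0.2995 m, tool clear by over 100 mm, loose things look unmoved. Handing in.

```bash
python3 -c "
from station import env
print(env.close_job())"
```

```text
the job is handed in; nothing more can be done
None
```

I wound the board to the loading end with the shut gripper as one finger, pushing two wheel arms in turn. I then lifted clear and handed the job in at about 16.5 s.

**Board:** In the last pictures the red edge was at machine x 299.8 mm (top camera) and 298.5 mm (side camera). I measured the bed end at about 299.5 mm in the same frame, so the board should be within about 1–2 mm of flush. The calibration is good to about 2 mm. In the last top picture the arm hid part of the edge, so only 16 of 24 scan lines were used.

**Forces:** The force readings I took while pushing were about 4–6 N. I read them only at the end of each call, so short peaks in between were not seen. I never touched the board itself.

**Wheel and tool:** The wheel looked at rest: the red edge did not move when I withdrew. The tool finished above the wheel at z 0.43 m with about zero force on it.

**Loose things:** The bottle, rolling pin, mug and tool cup look unmoved in the pictures, and the robot never came near them. The network's points differ from the start by about 1–4 pixels. I take that as detector noise, but it is too coarse to prove they moved less than 15 mm.

**A check that disagreed:** My first fit of the machine's position was about 5 mm off along the bed. It made the board and wheel-arm readings disagree. I corrected it against the aluminium strip, after which the board and arm readings and the contact positions agreed.

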